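Clamp an instrument case in a ratchet hold-down

ROBOT

A 7-joint arm with a two-finger parallel gripper is mounted at the origin on the work surface. World frame = base frame: x ahead of the robot, y to its left, z up, the work surface at z = 0. Lengths are in m, angles in rad, forces in N, time in s.
With the tool pointing down it reaches from about 0.425 to 1.025 m from the base axis. Payload 9.4 kg.
Tool frame: the origin (TCP) lies midway between the tips of the shut fingers; the grasp point (between the pads) lies 19 mm behind it; z points along the fingers, y is the direction in which the jaws open and shut (so a half turn about z gives the same grasp; the last joint's range is limited). The gripper opens to 85 mm and grips with 20 to 120 N. Pads are 22 mm wide; open, the fingers measure 114 mm over their backs; the gripper's body (76 mm by 85 mm) begins 54 mm behind the grasp point. The pads swing forward as they close: fully open they stand 13 mm farther back than shut.
Start: joints at [-1.323, 0.599, -0.003, 1.599, 0.002, 0.943, -0.08], TCP at [0.231, 0.687, 0.209] pointing down, gripper open.
Joint ranges: [-2.57, 2.57], [-0.35, 1.97], [-1.29, 1.29], [0.11, 2.56], [-1.05, 4.19], [0.11, 1.86], [-2.63, 2.63]. Speed limits (rad/s): [2.22, 2.22, 3.01, 3.01, 3.14, 3.14, 3.14].

INTERFACE

Orientations are given as a unit quaternion [w, x, y, z].
In Python, from rig import bot, eyes, order gives the robot as it stands.
- The arm moves only by the tool arm_command, never from a script. Its argument "targets" is text: rows parted by semicolons, each of 7 numbers parted by spaces: the shift along the tool's x, y, z in m, then the turn, a rotation vector about the tool's x, y, z in rad, then the opening in per cent of the stroke, from 0 (shut) to 100 (fully open). A call has 1 to 12 rows; each row shifts and turns the commanded pose from where the row before left it, along the tool's axes as they then stand; what a row does not reach is not made up. A row lasts 1/12 s, in which the tool goes at most 41.7 mm and 7.16 degrees, less where a joint would pass 70% of its speed; a pose out of reach is approached as far as the arm can. A call is refused whole if a number of a shift passes 0.0417 or a number of a turn 0.125, either way. A call with a gripper value outside its range is refused whole. The fingers move at their own pace and stop on an object; "grip_force" is the grip in N (left out, the last holds). Time passes only in rows, so rows that do not move let the fingers close. It gives the time, the measured TCP pose, the force and the opening at its end, in the units of the state.
- bot.get_obs(): the state, without advancing time (a new reading comes with each control period).
- eyes.get_image(name): name is "side" or "top"; returns the picture (400x640x3 uint8, red, green, blue); there is no depth.
- eyes.get_calibration(name): a dict with "camera_matrix" (3x3 intrinsics, pixels), "dist" ([k1, k2, p1, p2, k3] as OpenCV has them; the pictures are not rectified), "R" (3x3) and "t" (3): a world point X has camera coordinates R X + t. Camera axes: x right, y down, z forward; pixel columns grow to the right and rows downward; lengths in m; the calibration is good to about 2 mm. A picture is of the moment at which its call begins. get_calibration takes no time and is no camera call.
- order.close_job(): hands the job in, once; it reports no verdict.
The state is a dict: "t": time; "joint_positions": joint angles; "qd": joint speeds; "effort": joint torques, N m; "tool_pos": TCP position; "tool_rot": TCP orientation; "contact_force": force on the tool from outside, world axes, zero at the start; "wrist_torque": the same for the moment, N m; "gripper_width": finger opening in m.
Only numpy, scipy, OpenCV 4.12 (cv2) and the standard library are available. Lean on these libraries where they do the work, as an engineer would, in place of code of your own. Each camera call takes 0.05 s, during which the arm holds its last target. There are 200 camera calls.

TASK

Clamp the aluminium case in the ratchet hold-down. Pull the toothed rail up by its grip bar, click by click, until you feel it gently meet its stop collar, and let it settle on the pawl; then push the case along its channel until it is fully home against the rubber buffers, gently, and press the thumb plate to lift the pawl out of the teeth so that the rail sinks and its foot rests on the case, then let the pawl spring back. Leave the blue bin, the carton and the screwdriver where they are.

Things in the scene. Friction and masses are not known exactly. Their poses are not given: they have to be found in the camera images.
- stand: ratchet hold-down, fixed: dark steel base plate 170 x 320 x 12 mm, origin on the bench, z up, +y = the way the case slides in. Two side guides (inner faces x = -42.5 and +42.5 mm, tops z = 26 mm, y -150 to 60 mm) form a channel, open at its -y end; at its +y end two rubber buffers (faces y = 60 mm, z 26 to 50 mm, 5 N per mm). All places below are in this frame
- home (a point): where the centre of the case is when fully home, touching both buffers: x = 0, y = 0, z = 39.5 mm in the stand's frame. Sliding the case takes 2 to 6 N, some 3 to 8 N more at the buffers seats it; pushing with over 25 N is too much. It stays where it is left, give or take 1 mm
- column: fixed grey post behind the rail (x -15 to 15, y 113 to 135 mm, top z = 224 mm); origin and axes as stand. A steel collar clamped on it, with a rubber bumper (4 N per mm) above a lug of the rail, is the rail's stop. The collar's place is set anew each time and not measured: the lug meets it at joint rail = 0.062 to 0.092. Over 25 N against it is too much
- rail (a joint): height of the vertical toothed rail, m; 0 = lowest, up is positive. Starts at 0.019, its foot barring the case. Weighs 0.4 to 0.65 kg. Teeth every 12 mm: pulled up it clicks past the pawl (8 to 14 N at 20 mm/s), let go it drops to the last tooth. With the pawl lifted it sinks by itself, damped, at 30 to 70 mm/s. 0.037 with the foot on the case
- rail_bar (a point): middle of the round black grip bar on top of the rail: 16 mm thick, 64 mm long along the stand's x, at x = -2, y = 95, z = 238 mm + rail. Take it from above with the fingers closing along the stand's y and lift straight up. Nothing is in the way around it above z = 224 mm (post, collar)
- foot (a point): centre of the underside of the rail's rubber foot, 34 x 36 mm, at x = 0, y = 28, z = 30 mm + rail; an arm from the rail carries it. It comes down on the lid of the case (z = 67 mm)
- pawl (a joint): angle of the sprung pawl, rad: near 0 with its nose in the teeth, grows as the thumb plate is pressed down; above 0.26 the nose is clear of the teeth, 0.42 is its end stop. Springs back when released (may rest at up to 0.26 on the tip of a tooth)
- thumb_plate (a point): middle of the upper face of the pawl's black thumb plate, 26 x 30 mm, at x = 111, y = 95, z = 116 mm with the pawl at 0; it moves on a circle about the pivot at x = 34, z = 100 mm. Press it down with closed fingers to its end stop, about 31 mm (3 to 10 N on the way, most before the nose comes free; over 25 N at the stop is too much), and hold it while the rail sinks
- case_mid (a point): centre of the loose aluminium instrument case, 80 mm (its x) x 120 mm (its y) x 55 mm high, 0.4 to 0.65 kg, standing on the plate in the channel, its axes along the stand's, 65 to 90 mm short of home at the start. Too wide to grip: push it on the middle of its -y face
- parts_bin_mid (a point): centre of a bystander, a blue open parts bin 150 x 105 x 75 mm; leave it alone
- carton_mid (a point): centre of a bystander, a small carton 90 x 70 x 50 mm; leave it alone
- driver_grip (a point): grip of a bystander, a screwdriver 160 mm long lying on the bench; leave it alone
There are look-alikes about, which are no part of the job. What is meant by the part that bears case_mid is not yellow, and is the larger of those in its own colour.

How it is judged:
On the way, in this order (a step that is already met when the one before it is completed fails the run):
1. the rail has been raised until its lug bears on the stop collar (more than 2.5 N) (contact force between rail and column above 2.5 N), for 0.05 s.
2. the case is fully home: within 2.5 mm of the buffers, with the foot above it (y of case_mid in the frame of stand above -0.0025 m and z of foot in the frame of stand above 0.069 m), for 0.2 s.
3. the pawl is lifted clear of the teeth (value of joint pawl above 0.26 rad), for 0.2 s.
At the end, for the whole second after the job is handed in: the case stands flat in the channel, fully home (within 2.5 mm of the buffers), the foot of the rail rests on its lid (more than 1.5 N, rail between 0.034 and 0.040), the pawl has sprung back to the teeth (below 0.27 rad) and everything is at rest and released (y of case_mid in the frame of stand between -0.0025 and 0.005 m and angle between case_mid's own z axis and vertical below 0.03 rad and contact force between rail and case above 1.5 N and value of joint rail between 0.034 and 0.04 m and value of joint pawl below 0.27 rad and linear speed of case below 0.01 m/s); the robot touches nothing.
It fails at once if the rail is pulled against its stop collar with more than 25 N (contact force between rail and column above 25 N).
It fails at once if the case is pushed with more than 25 N (contact force between the fingers and case above 25 N).
It fails at once if the case is rammed into the rail or its foot with more than 20 N (contact force between rail and case above 20 N).
It fails at once if the thumb plate is pressed with more than 25 N (contact force between the fingers and pawl above 25 N).
It fails at once if the blue bin, the carton or the screwdriver is moved more than 15 mm (distance of any of parts_bin_mid, carton_mid, driver_grip from where it was at the start of the episode above 0.015 m).
It also fails if it takes over 54 s, if anything falls off the work surface, if the arm or the gripper's body presses on something with over 40 N, if the wrist force passes 120 N, or if a joint passes its speed limit or range.

## Working session

There is one attempt and no reset: what is moved stays moved. The work goes in short steps, Python scripts to look and compute and a tool call to move; the robot and the scene stay as the last step left them, time stands still between calls to the robot, and variables do not carry over. Pictures are saved under pics/ and viewed, on a budget of 10 in all, crops included, one or two more only if the job needs it, and the job is handed in when it is done.

Besides the shell and the picture viewer there is one more tool, called after "Call:" in YAML: its name, and indented under it one key for each argument. arm_command: Moves the arm, as the interface text tells. Its arguments: {"type":"object","properties":{"targets":{"type":"string"},"grip_force":{"type":"number"}},"required":["targets"]}

```bash
mkdir -p pics; python3 - <<'E'
from rig import bot,eyes
import cv2,numpy as np
for n in("side","top"):
    im=eyes.get_image(n);cv2.imwrite(f"pics/{n}0.png",im[:,:,::-1])
    c=eyes.get_calibration(n);print(n,c)
print(bot.get_obs())
E
```

```text
side {'camera_matrix': array([[477.7943556 ,   0.        , 321.84171069],
       [  0.        , 477.7943556 , 205.6010999 ],
       [  0.        ,   0.        ,   1.        ]]), 'dist': array([-0.02484653,  0.        ,  0.        ,  0.        ,  0.        ]), 'R': array([[ 0.97514312, -0.22155241,  0.00322758],
       [-0.15738217, -0.70281012, -0.6937498 ],
       [ 0.15597032,  0.67599738, -0.72020886]]), 't': array([-0.5545974 ,  0.18827423,  1.06603142])}
top {'camera_matrix': array([[365.89630489,   0.        , 319.87185095],
       [  0.        , 365.89630489, 199.24004417],
       [  0.        ,   0.        ,   1.        ]]), 'dist': array([-0.08580966,  0.        ,  0.        ,  0.        ,  0.        ]), 'R': array([[ 0.02058906, -0.99978493,  0.00248763],
       [-0.97864075, -0.02066255, -0.2045369 ],
       [ 0.20454431,  0.00177673, -0.97885569]]), 't': array([-0.0109644 ,  0.61142148,  0.8808519 ])}
{'t': 0.1, 'joint_positions': array([-1.32271052,  0.60005112, -0.00252698,  1.60002358,  0.00178013,
        0.94287937, -0.07977497]), 'qd': array([-0.00159312, -0.0027517 , -0.00073003, -0.00519282, -0.00102784,
        0.00095556,  0.0016374 ]), 'effort': array([ 7.14046299e-03, -7.77994180e+01,  1.57062817e+00, -2.58622849e+01,
        1.26927090e-02,  5.51061588e-03,  1.49845653e-05]), 'tool_pos': array([0.23123221, 0.68668287, 0.20780861]), 'tool_rot': array([-4.99792092e-05,  1.61651294e-01,  9.86847707e-01, -6.77782237e-04]), 'contact_force': array([-0.31985399,  0.97013461,  0.0700904 ]), 'wrist_torque': array([ 0.01008791, -0.01320109, -0.02050531]), 'gripper_width': 0.08546269099520017}
```

View pics/side0.png

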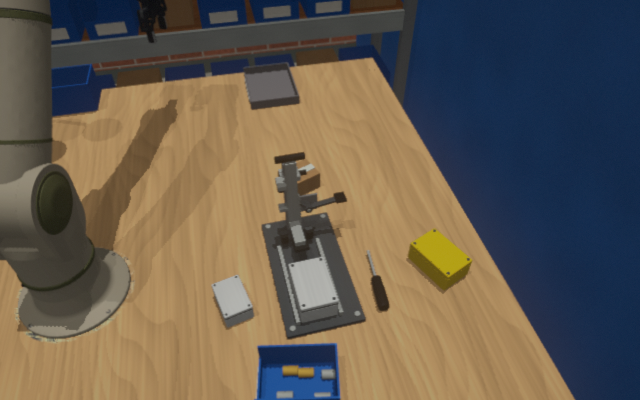

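View pics/top0.png

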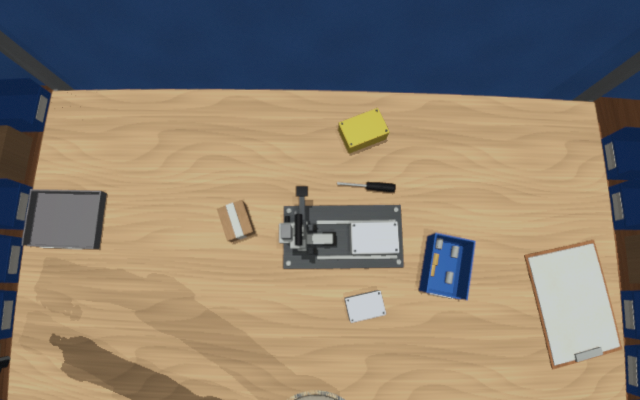

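The top view shows the stand at about (343,237). The pull-up bar is at the left around (298,230) and the thumb plate at (302,190). Three things could be taken for the case:
- the large grey lid in the channel at (375,237)
- the small grey box at (365,306)
- the yellow box at (363,130)

By the description it is the large grey one in the channel. The bin is at (447,266), the carton at (236,221) and the driver at (368,186). Next I'll measure and check the choice in a crop.

```bash
cat > h.py <<'E'
import cv2,numpy as np
from rig import bot,eyes
C={n:eyes.get_calibration(n) for n in("side","top")}
def proj(n,X):
    c=C[n];return cv2.projectPoints(np.float64(X).reshape(-1,3),cv2.Rodrigues(c["R"])[0],c["t"],c["camera_matrix"],c["dist"])[0].reshape(-1,2)
def plane(n,px,z):
    c=C[n];u=cv2.undistortPoints(np.float64(px).reshape(-1,1,2),c["camera_matrix"],c["dist"]).reshape(-1,2)
    d=np.c_[u,np.ones(len(u))]@c["R"];o=-c["R"].T@c["t"]
    return o+d*((z-o[2])/d[:,2])[:,None]
def W(S,P): # stand (x,y,yaw) -> world
    a=S[2];P=np.float64(P).reshape(-1,3);R=np.array([[np.cos(a),-np.sin(a),0],[np.sin(a),np.cos(a),0],[0,0,1]])
    return P@R.T+[S[0],S[1],0]
E
python3 - <<'E'
from h import *
for n,roi in(("top",(270,195,410,275)),("side",(255,205,370,340))):
    im=cv2.imread(f"pics/{n}0.png");x0,y0,x1,y1=roi
    hsv=cv2.cvtColor(im,cv2.COLOR_BGR2HSV)
    m=np.zeros(im.shape[:2],np.uint8);s=hsv[y0:y1,x0:x1]
    m[y0:y1,x0:x1]=((s[...,1]<85)).astype(np.uint8)*255
    m=cv2.morphologyEx(m,cv2.MORPH_OPEN,np.ones((5,5)))
    c=max(cv2.findContours(m,0,2)[0],key=cv2.contourArea)
    h=cv2.convexHull(c)[:,0]
    P=plane(n,h,.012)
    r=cv2.minAreaRect(np.float32(P[:,:2]*1000));print(n,r)
    m2=np.zeros_like(m);m2[y0:y1,x0:x1]=((s[...,1]<60)&(s[...,2]>150))*255
    c2=max(cv2.findContours(m2,0,2)[0],key=cv2.contourArea)
    print("lid",cv2.minAreaRect(np.float32(plane(n,c2[:,0],.067)[:,:2]*1000)))
    cv2.drawContours(im,[c],-1,(0,0,255),1)
    cr=im[y0-35:y1+10,x0-10:x1+20];cv2.imwrite(f"pics/c_{n}.png",cv2.resize(cr,None,fx=3.5,fy=3.5,interpolation=2))
a=cv2.imread("pics/c_top.png");b=cv2.imread("pics/c_side.png");
E
```

```text
top ((536.9249877929688, -54.261474609375), (196.54354858398438, 334.1007995605469), 1.2021318674087524)
lid ((515.9888916015625, -95.49929809570312), (83.31169128417969, 204.21188354492188), 1.9504992961883545)
side ((522.4901123046875, -38.218170166015625), (168.54188537597656, 375.7976989746094), 1.732031226158142)
lid ((516.7111206054688, -140.76071166992188), (78.52669525146484, 117.77527618408203), 2.1710705757141113)
```

View pics/c_top.png

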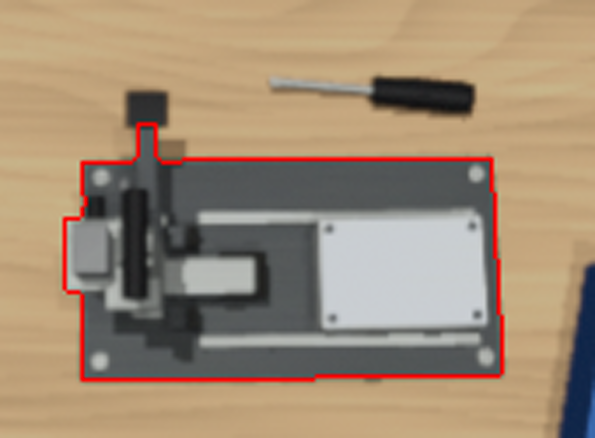

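The crop confirms the choice. The case lid with four screws lies in the channel at crop (400,275), and the foot arm at (215,275) is in front of it. Now I'll get the pose from the plate corners.

```bash
python3 - <<'E'
from h import *
f=lambda q:np.array(q)/3.5+[260,160]-.36
P=plane("top",f([(82,159.5),(493,157),(502,376.5),(82,380.5)]),.012);print(P)
c=P.mean(0);e=(P[0]-P[1])+(P[3]-P[2]);yaw=np.arctan2(-e[0],e[1]);print(c,yaw)
scr=plane("top",f([(101,177),(476,174),(486,357),(99,361)]),.0125);print(scr,scr.mean(0))
# side: detect plate corners via contour approx, manual from view0
s=plane("side",[(262,222),(327,213.5),(362,322),(289,334)],.012);print("side",s,s.mean(0))
for S in [(c[0],c[1],yaw)]:
  for r in(.019,):
    for p,z in((( -2,95),.238+r),((111,95),.116),((0,28),.055+r)):
      w=W(S,[p[0]/1e3,p[1]/1e3,z]);print(p,w,proj("top",w),(proj("top",w)-[260,160]+.36)*3.5,proj("side",w))
t=plane("top",f([(128,92),(167,92),(167,125),(128,125)]),.116);print("thumb",t.mean(0))
t=plane("top",f([(123,190),(147,190),(147,297),(123,297)]),.257);print("bar",t.mean(0))
lid=plane("top",f([(322,222),(476,213),(488,328),(320,327)]),.067);print("lid",lid,lid.mean(0))
E
```

```text
[[ 0.60354615  0.10145638  0.012     ]
 [ 0.6122133  -0.21832003  0.012     ]
 [ 0.4434424  -0.2216527   0.012     ]
 [ 0.43458287  0.0947928   0.012     ]]
[ 0.52344618 -0.06093089  0.012     ] 0.027541086467025588
[[ 0.58999723  0.0861358   0.0125    ]
 [ 0.59838522 -0.20457325  0.0125    ]
 [ 0.4578532  -0.20960894  0.0125    ]
 [ 0.44937746  0.0824876   0.0125    ]] [ 0.52390328 -0.0613897   0.0125    ]
side [[ 0.43803633  0.09966262  0.012     ]
 [ 0.60313368  0.09242566  0.012     ]
 [ 0.60359819 -0.22591829  0.012     ]
 [ 0.44963723 -0.21970446  0.012     ]] [ 0.52360136 -0.06338362  0.012     ]
(-2, 95) [[0.51883086 0.03397801 0.257     ]] [[303.15885885 224.30162432]] [[152.31600596 226.31568512]] [[294.99122874 159.25697774]]
(111, 95) [[0.63178801 0.03708976 0.116     ]] [[305.69404317 186.44332554]] [[161.18915111  93.81163939]] [[345.01218308 197.9558589 ]]
(0, 28) [[ 0.52267512 -0.03294151  0.074     ]] [[333.01915842 233.37309166]] [[256.82705447 258.06582081]] [[305.1850609  240.28435543]]
thumb [0.62106334 0.04635336 0.116     ]
bar [0.50892849 0.04362767 0.257     ]
lid [[ 0.55065395 -0.08010986  0.067     ]
 [ 0.55943631 -0.19254079  0.067     ]
 [ 0.47627688 -0.19969092  0.067     ]
 [ 0.47495042 -0.07901206  0.067     ]] [ 0.51532939 -0.13783841  0.067     ]
```

View pics/c_side.png

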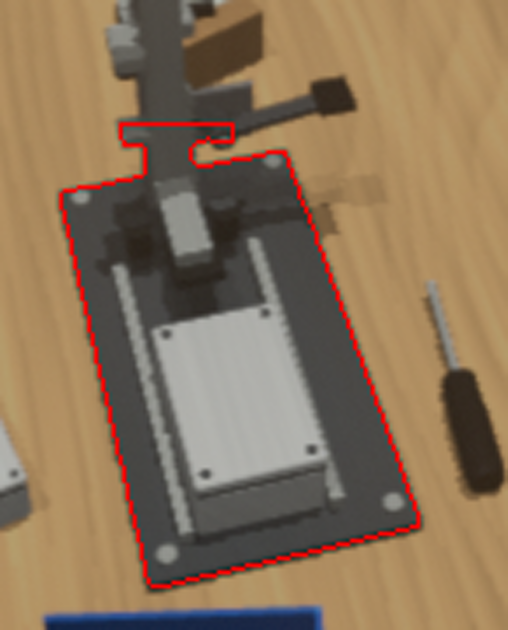

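```bash
python3 - <<'E'
from h import *
f=lambda q:np.array(q)/3.5+[260,160]-.36
g=plane("top",f([(198,217.5),(318,214),(200,341),(480,339)]),.026);print(g)
S=(.5132,-.0514,.0275)
def show(S):
  for n,q,z in(("bar",(-.002,.095),.257),("thumb",(.111,.095),.116),("foot",(0,.028),.049)):
    w=W(S,[*q,z]);print(n,w.round(4),proj("top",w).round(1),((proj("top",w)-[260,160]+.36)*3.5).round(),proj("side",w).round(1),((proj("side",w)-[245,170]+.36)*3.5).round())
show(S)
# side detection: bar and thumb dark blobs
im=cv2.imread("pics/side0.png");v=im.max(2)
for n in("side","top"):
  im=cv2.imread(f"pics/{n}0.png");v=im.max(2)
  for nm,q,z in(("bar",(-.002,.095),.257),("thumb",(.111,.095),.116)):
    p=proj(n,W(S,[*q,z]))[0];x,y=int(p[0]),int(p[1]);r=22 if nm=="bar" else 9
    s=v[y-r:y+r,x-r:x+r]
    k,l,st,ce=cv2.connectedComponentsWithStats((s<48).astype(np.uint8))
    i=1+st[1:,4].argmax();print(n,nm,p,ce[i]+[x-r,y-r],st[i],plane(n,ce[i]+[x-r,y-r],z))
E
```

```text
[[ 0.55805559  0.01029512  0.026     ]
 [ 0.56260444 -0.08062325  0.026     ]
 [ 0.46534069  0.0067252   0.026     ]
 [ 0.47058095 -0.2024156   0.026     ]]
bar [[0.5086 0.0435 0.257 ]] [[298.3 229.3]] [[135. 244.]] [[289.3 157. ]] [[156. -44.]]
thumb [[0.6215 0.0466 0.116 ]] [[301.7 190.4]] [[147. 108.]] [[339.7 195.8]] [[333.  92.]]
foot [[ 0.5124 -0.0234  0.049 ]] [[328.9 238.4]] [[242. 276.]] [[300.2 244.9]] [[195. 263.]]Traceback (most recent call last):
  File "<stdin>", line 17, in <module>
ValueError: attempt to get argmax of an empty sequence
```

The stand frame agrees across the bar, thumb plate, guides and lid in both views: origin (0.5132, -0.0514), yaw 0.0275. The base plate is not centred on that origin. Moving above the bar now.

Call:
arm_command:
  targets: "0 0 -0.04 0 0 -0.1177 100;0 0 -0.04 0 0 -0.1177 100;0 0 -0.04 0 0 -0.1177 100;-0.013 -0.0325 0 0 0 0 100;-0.013 -0.0325 0 0 0 0 100;-0.013 -0.0325 0 0 0 0 100;-0.013 -0.0325 0 0 0 0 100;-0.013 -0.0325 0 0 0 0 100;-0.013 -0.0325 0 0 0 0 100;-0.013 -0.0325 0 0 0 0 100;-0.013 -0.0325 0 0 0 0 100;-0.013 -0.0325 0 0 0 0 100"
  grip_force: 30

```text
t: 1.1
tool_pos: [0.3569, 0.3962, 0.3284]
tool_rot: [-0.0, -0.014, 1.0, -0.0]
contact_force: [1.1, -0.3, 0.8]
gripper_width: 0.0854
```

Call:
arm_command:
  targets: "-0.013 -0.0325 0 0 0 0 100;-0.013 -0.0325 0 0 0 0 100;-0.013 -0.0325 0 0 0 0 100;-0.013 -0.0325 0 0 0 0 100;-0.013 -0.0325 0 0 0 0 100;-0.013 -0.0325 0 0 0 0 100;-0.013 -0.0325 0 0 0 0 100;-0.013 -0.0325 0 0 0 0 100;-0.013 -0.0325 0 0 0 0 100;-0.013 -0.0325 0 0 0 0 100;-0.013 -0.0325 0 0 0 0 100;0 0 0 0 0 0 100"

```text
t: 2.1
tool_pos: [0.5114, 0.0378, 0.3286]
tool_rot: [0.001, -0.01, 1.0, -0.001]
contact_force: [0.5, 0.2, 0.6]
gripper_width: 0.0854
```

```bash
cat >> h.py <<'E'
from scipy.spatial.transform import Rotation as Ro
S0=(.5132,-.0514,.0275)
def st():
    o=bot.get_obs();q=o["tool_rot"];R=Ro.from_quat([q[1],q[2],q[3],q[0]]).as_matrix()
    p=o["tool_pos"];a=S0[2];x,y=p[0]-S0[0],p[1]-S0[1]
    print("t",round(o["t"],2),"pos",p.round(4),"stand",np.round([np.cos(a)*x+np.sin(a)*y,-np.sin(a)*x+np.cos(a)*y,p[2]],4),"F",o["contact_force"].round(1),"w",round(o["gripper_width"],4))
    return o,R,p
def todo(stand_xyz):
    o,R,p=st();w=W(S0,stand_xyz)[0]
    Rd=np.column_stack([[-np.cos(S0[2]),-np.sin(S0[2]),0],[-np.sin(S0[2]),np.cos(S0[2]),0],[0,0,-1]])
    print("shift(tool)",(R.T@(w-p)).round(4),"turn",Ro.from_matrix(R.T@Rd).as_rotvec().round(4))
E
python3 - <<'E'
from h import *
todo([-.002,.095,.238])
print(bot.get_obs()["joint_positions"].round(2))
E
```

```text
t 2.1 pos [0.5114 0.0378 0.3286] stand [0.0007 0.0893 0.3286] F [0.5 0.2 0.6] w 0.0854
shift(tool) [0.0028 0.006  0.0906] turn [-0.0027  0.001  -0.0072]
[-0.33  0.21  0.18  1.93 -0.04  1.    1.46]
```

Call:
arm_command:
  targets: "0.003 0.006 0.02 0 0 -0.007 100;0 0 0.025 0 0 0 100;0 0 0.025 0 0 0 100;0 0 0.02 0 0 0 100;0 0 0 0 0 0 100"

```text
t: 2.52
tool_pos: [0.5042, 0.0506, 0.2352]
tool_rot: [-0.003, -0.018, 1.0, -0.001]
contact_force: [-1.1, -0.1, 0.9]
gripper_width: 0.0856
```

```bash
python3 - <<'E'
from h import *
todo([-.002,.095,.238])
a=eyes.get_image("side")[90:250,220:400,::-1];b=eyes.get_image("top")[150:300,240:440,::-1]
b=cv2.resize(b,None,fx=2,fy=2);a=cv2.resize(a,None,fx=2.4,fy=2.4)
o=np.zeros((384,850,3),np.uint8);o[:,:432]=a[:384];o[:300,440:840]=b;cv2.imwrite("pics/g1.png",o[:,:800])
E
```

```text
t 2.52 pos [0.5042 0.0506 0.2352] stand [-0.0062  0.1022  0.2352] F [-1.1 -0.1  0.9] w 0.0856
shift(tool) [-0.0042 -0.0072 -0.0028] turn [-0.0012 -0.0061  0.0081]
```

View pics/g1.png

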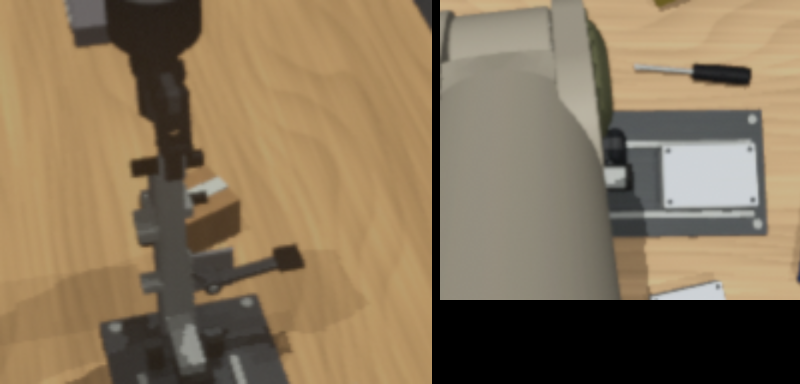

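The gripper straddles the bar, which shows from (133,167) to (203,158) in the left half. I read the last pose before the arm had settled, so I'll correct it and let it settle.

Call:
arm_command:
  targets: "-0.004 -0.007 -0.003 0 0 0.008 100;0 0 0 0 0 0 100;0 0 0 0 0 0 100;0 0 0 0 0 0 100"

```text
t: 2.95
tool_pos: [0.5112, 0.0437, 0.2425]
tool_rot: [0.001, -0.013, 1.0, 0.0]
contact_force: [1.2, -0.2, 0.2]
gripper_width: 0.0856
```

```bash
python3 - <<'E'
from h import *
todo([-.002,.095,.238])
E
```

```text
t 2.95 pos [0.5112 0.0437 0.2425] stand [0.0006 0.0951 0.2425] F [ 1.2 -0.2  0.2] w 0.0856
shift(tool) [ 0.0026 -0.0001  0.0045] turn [ 0.0003  0.0017 -0.0005]
```

Call:
arm_command:
  targets: "0 0 0.002 0 0 0 50;0 0 0 0 0 0 20;0 0 0 0 0 0 0;0 0 0 0 0 0 0;0 0 0 0 0 0 0;0 0 0 0 0 0 0;0 0 0 0 0 0 0;0 0 0 0 0 0 0;0 0 0 0 0 0 0"
  grip_force: 40

```text
t: 3.7
tool_pos: [0.5117, 0.0443, 0.2414]
tool_rot: [0.001, -0.014, 1.0, 0.001]
contact_force: [-2.8, 1.0, 17.5]
gripper_width: -0.0001
```

```bash
python3 - <<'E'
from h import *
todo([-.002,.095,.238])
E
```

```text
t 3.7 pos [0.5117 0.0443 0.2414] stand [0.0012 0.0957 0.2414] F [-2.8  1.  17.5] w -0.0001
shift(tool) [ 0.0032 -0.0007  0.0033] turn [0.0011 0.0027 0.    ]
```

```bash
python3 - <<'E'
from h import *
a=eyes.get_image("side")
cv2.imwrite("pics/g2.png",cv2.resize(a[90:260,230:380,::-1],None,fx=3.5,fy=3.5,interpolation=2))
o,R,p=st();print(proj("side",p),(proj("side",p)-[230,90])*3.5, (proj("side",W(S0,[-.002,.095,.257]))-[230,90])*3.5)
E
```

```text
t 3.75 pos [0.5117 0.0443 0.2414] stand [0.0011 0.0957 0.2414] F [-3.8  1.1 16.7] w 0.0004
[[291.01274351 162.29729805]] [[213.54460229 253.04054319]] [[207.49808287 234.6115196 ]]
```

View pics/g2.png

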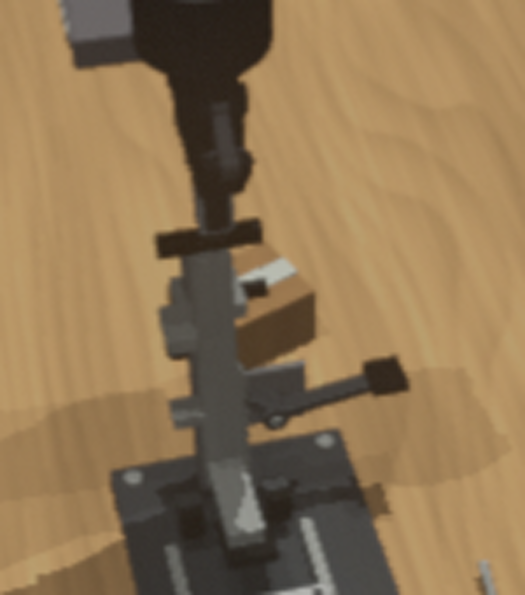

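The fingers shut on nothing and carry about 17 N upward. In the picture they end at the top edge of the bar, at (215,228). I'll lift, then compare the visible fingertip with the reported TCP.

Call:
arm_command:
  targets: "0 0 -0.02 0 0 0 0;0 0 -0.02 0 0 0 0;0 0 -0.02 0 0 0 0;0 0 0 0 0 0 0;0 0 0 0 0 0 0;0 0 0 0 0 0 0"

```text
t: 4.25
tool_pos: [0.5104, 0.0438, 0.2991]
tool_rot: [-0.0, -0.014, 1.0, -0.0]
contact_force: [-0.9, 0.9, -0.3]
gripper_width: -0.0002
```

```bash
python3 - <<'E'
from h import *
a=eyes.get_image("side")
im=cv2.resize(a[60:230,230:380,::-1],None,fx=3.5,fy=3.5,interpolation=2)
o,R,p=st();q=(proj("side",p)[0]-[230,60]+.36)*3.5;print(q,R.round(3))
for d,c in((0,(0,0,255)),(-.02,(0,255,255))):
    q=(proj("side",p+R[:,2]*d)[0]-[230,60]+.36)*3.5
    cv2.drawMarker(im,(int(q[0]),int(q[1])),c,0,12,1)
b=(proj("side",W(S0,[[-.034,.095,.257],[.03,.095,.257],[-.002,.095,.265]]))-[230,60]+.36)*3.5
for q in b: cv2.drawMarker(im,(int(q[0]),int(q[1])),(0,255,0),0,12,1)
cv2.imwrite("pics/g3.png",im)
E
```

```text
t 4.3 pos [0.5102 0.0438 0.2988] stand [-0.0004  0.0952  0.2988] F [ 0.6  0.4 -0.7] w 0.0
[208.12647941 284.46488747] [[-1.    -0.027 -0.001]
 [-0.027  1.    -0.   ]
 [ 0.001 -0.    -1.   ]]
```

View pics/g3.png

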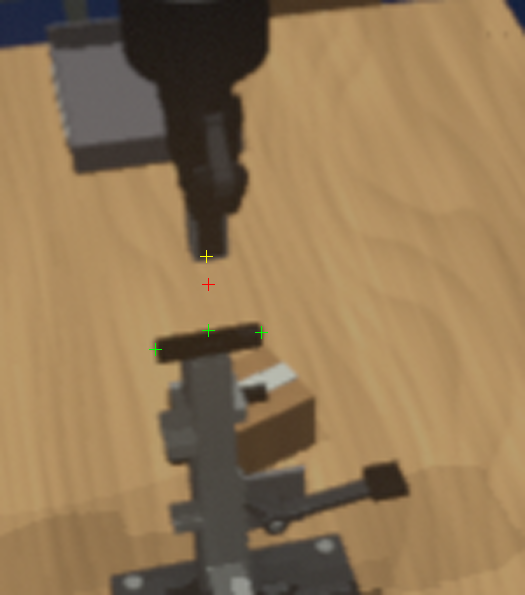

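The real fingertip is at (208,259). The reported TCP projects to (208,284), about 20 mm further down. Together with the contact on top of the bar, this means the fingertips are about 22 mm above the reported z. I'll grasp about 22 mm lower.

Call:
arm_command:
  targets: "0.001 0 0 0 0 0 100;0 0 0 0 0 0 100;0 0 0 0 0 0 100;0 0 0 0 0 0 100;0 0 0.02 0 0 0 100;0 0 0.02 0 0 0 100;0 0 0.02 0 0 0 100;0 0 0.02 0 0 0 100;0 0 0 0 0 0 100;0 0 0 0 0 0 100;0 0 0 0 0 0 40;0 0 0 0 0 0 0"

```text
t: 5.3
tool_pos: [0.5105, 0.0438, 0.2208]
tool_rot: [0.001, -0.014, 1.0, 0.0]
contact_force: [-0.5, -0.8, -0.6]
gripper_width: 0.0639
```

Call:
arm_command:
  targets: "0 0 0 0 0 0 0;0 0 0 0 0 0 0;0 0 0 0 0 0 0;0 0 0 0 0 0 0"

```text
t: 5.63
tool_pos: [0.5099, 0.0439, 0.2201]
tool_rot: [0.0, -0.014, 1.0, 0.0]
contact_force: [-0.7, 0.1, 5.0]
gripper_width: 0.0186
```

```bash
python3 - <<'E'
from h import *
todo([-.002,.095,.218])
E
```

```text
t 5.63 pos [0.5099 0.0439 0.2201] stand [-0.0007  0.0954  0.2201] F [-0.7  0.1  5. ] w 0.0186
shift(tool) [ 0.0013 -0.0004  0.0021] turn [ 0.0004  0.0008 -0.0001]
```

The fingers are on the bar. Tightening the grip and lifting at about 20 mm/s.

Call:
arm_command:
  targets: "0 0 0 0 0 0 0;0 0 0 0 0 0 0;0 0 0 0 0 0 0;0 0 -0.0015 0 0 0 0;0 0 -0.0015 0 0 0 0;0 0 -0.0015 0 0 0 0;0 0 -0.0015 0 0 0 0;0 0 0 0 0 0 0"
  grip_force: 70

```text
t: 6.3
tool_pos: [0.5098, 0.0439, 0.2255]
tool_rot: [0.0, -0.014, 1.0, 0.0]
contact_force: [2.8, 2.0, -8.3]
gripper_width: 0.0175
```

Call:
arm_command:
  targets: "0 0 -0.0015 0 0 0 0;0 0 -0.0015 0 0 0 0;0 0 -0.0015 0 0 0 0;0 0 -0.0015 0 0 0 0;0 0 -0.0015 0 0 0 0;0 0 -0.0015 0 0 0 0;0 0 -0.0015 0 0 0 0;0 0 -0.0015 0 0 0 0;0 0 0 0 0 0 0"

```text
t: 7.05
tool_pos: [0.5099, 0.0439, 0.238]
tool_rot: [0.0, -0.014, 1.0, 0.0]
contact_force: [2.2, 2.0, -7.1]
gripper_width: 0.0172
```

Call:
arm_command:
  targets: "0 0 -0.0015 0 0 0 0;0 0 -0.0015 0 0 0 0;0 0 -0.0015 0 0 0 0;0 0 -0.0015 0 0 0 0;0 0 -0.0015 0 0 0 0;0 0 -0.0015 0 0 0 0;0 0 -0.0015 0 0 0 0;0 0 -0.0015 0 0 0 0;0 0 -0.0015 0 0 0 0;0 0 -0.0015 0 0 0 0;0 0 0 0 0 0 0"

```text
t: 7.97
tool_pos: [0.5098, 0.0439, 0.2528]
tool_rot: [0.0, -0.014, 1.0, 0.0]
contact_force: [3.9, 1.2, -8.5]
gripper_width: 0.0167
```

```bash
python3 - <<'E'
from h import *
a=eyes.get_image("side");st()
b=(proj("side",W(S0,[[-.034,.095,.257+.035],[.03,.095,.257+.035]]))-[230,60]+.36)*3.5
im=cv2.resize(a[60:230,230:380,::-1],None,fx=3.5,fy=3.5,interpolation=2)
for q in b: cv2.drawMarker(im,(int(q[0]),int(q[1])),(0,255,0),0,12,1)
cv2.imwrite("pics/g4.png",im)
E
```

```text
t 8.02 pos [0.5099 0.0439 0.2528] stand [-0.0007  0.0954  0.2528] F [ 3.1  2.4 -8.1] w 0.017
```

View pics/g4.png

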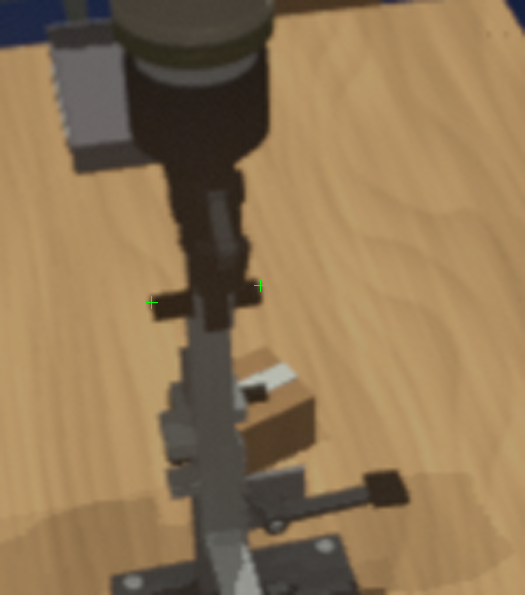

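The bar is rising with the gripper, at about (205,300). The lug at (185,475) is near the collar at (180,445), with roughly 9 mm left. Continuing in small steps.

Call:
arm_command:
  targets: "0 0 -0.0012 0 0 0 0;0 0 -0.0012 0 0 0 0;0 0 -0.0012 0 0 0 0;0 0 -0.0012 0 0 0 0;0 0 0 0 0 0 0"

```text
t: 8.43
tool_pos: [0.5098, 0.0439, 0.2575]
tool_rot: [0.0, -0.014, 1.0, 0.0]
contact_force: [3.5, 2.4, -7.8]
gripper_width: 0.0175
```

Call:
arm_command:
  targets: "0 0 -0.001 0 0 0 0;0 0 -0.001 0 0 0 0;0 0 0 0 0 0 0"

```text
t: 8.68
tool_pos: [0.5098, 0.0439, 0.2596]
tool_rot: [0.0, -0.014, 1.0, 0.0]
contact_force: [2.7, 2.8, -7.2]
gripper_width: 0.0168
```

Call:
arm_command:
  targets: "0 0 -0.001 0 0 0 0;0 0 -0.001 0 0 0 0;0 0 0 0 0 0 0"

```text
t: 8.93
tool_pos: [0.5099, 0.0439, 0.2615]
tool_rot: [0.0, -0.014, 1.0, 0.0]
contact_force: [4.8, 2.5, -8.8]
gripper_width: 0.0175
```

Call:
arm_command:
  targets: "0 0 -0.001 0 0 0 0;0 0 -0.001 0 0 0 0;0 0 0 0 0 0 0"

```text
t: 9.18
tool_pos: [0.5098, 0.0439, 0.2635]
tool_rot: [0.0, -0.014, 1.0, 0.0]
contact_force: [3.4, 2.5, -8.7]
gripper_width: 0.017
```

Call:
arm_command:
  targets: "0 0 -0.001 0 0 0 0;0 0 -0.001 0 0 0 0;0 0 0 0 0 0 0"

```text
t: 9.43
tool_pos: [0.5098, 0.0439, 0.2654]
tool_rot: [0.0, -0.014, 1.0, 0.0]
contact_force: [4.2, 3.8, -8.3]
gripper_width: 0.0176
```

Call:
arm_command:
  targets: "0 0 -0.001 0 0 0 0;0 0 -0.001 0 0 0 0;0 0 0 0 0 0 0"

```text
t: 9.68
tool_pos: [0.5098, 0.0439, 0.2674]
tool_rot: [0.0, -0.014, 1.0, 0.0]
contact_force: [4.5, 3.6, -9.0]
gripper_width: 0.017
```

Call:
arm_command:
  targets: "0 0 -0.001 0 0 0 0;0 0 -0.001 0 0 0 0;0 0 0 0 0 0 0"

```text
t: 9.93
tool_pos: [0.5098, 0.0439, 0.2694]
tool_rot: [0.0, -0.014, 1.0, 0.0]
contact_force: [4.8, 3.0, -9.0]
gripper_width: 0.0172
```

Call:
arm_command:
  targets: "0 0 -0.001 0 0 0 0;0 0 -0.001 0 0 0 0;0 0 0 0 0 0 0"

```text
t: 10.18
tool_pos: [0.5098, 0.0439, 0.2713]
tool_rot: [0.0, -0.014, 1.0, 0.0]
contact_force: [4.4, 2.9, -10.7]
gripper_width: 0.0172
```

Call:
arm_command:
  targets: "0 0 -0.001 0 0 0 0;0 0 -0.001 0 0 0 0;0 0 0 0 0 0 0"

```text
t: 10.43
tool_pos: [0.5098, 0.0439, 0.2728]
tool_rot: [-0.0, -0.014, 1.0, -0.0]
contact_force: [6.6, 2.1, -16.3]
gripper_width: 0.017
```

Call:
arm_command:
  targets: "0 0 -0.0008 0 0 0 0;0 0 0 0 0 0 0;0 0 0 0 0 0 0"

```text
t: 10.68
tool_pos: [0.5098, 0.0439, 0.2733]
tool_rot: [-0.0, -0.014, 1.0, -0.0]
contact_force: [7.1, 3.5, -19.5]
gripper_width: 0.0171
```

That is steady contact on the collar, about 10 N above the lifting load. Now lowering onto the pawl and releasing.

Call:
arm_command:
  targets: "0 0 0.002 0 0 0 0;0 0 0.002 0 0 0 0;0 0 0.002 0 0 0 0;0 0 0 0 0 0 0;0 0 0 0 0 0 0"

```text
t: 11.1
tool_pos: [0.5099, 0.0439, 0.2686]
tool_rot: [0.0, -0.014, 1.0, 0.0]
contact_force: [2.3, 4.1, -1.6]
gripper_width: 0.017
```

Call:
arm_command:
  targets: "0 0 0.0005 0 0 0 40;0 0 0 0 0 0 40;0 0 0 0 0 0 40;0 0 -0.01 0 0 0 40;0 0 -0.02 0 0 0 40;0 0 -0.03 0 0 0 0;0 -0.035 0 0 0 0 0;0 -0.035 0 0 0 0 0;0 -0.035 0 0 0 0 0;0 -0.035 0 0 0 0 0;0 -0.035 0 0 0 0 0;0 -0.035 0 0 0 0 0"

```text
t: 12.1
tool_pos: [0.515, -0.1681, 0.3287]
tool_rot: [0.0, -0.014, 1.0, -0.0]
contact_force: [0.6, 0.5, 0.1]
gripper_width: -0.0
```

Call:
arm_command:
  targets: "0 -0.035 0 0 0 0 0;0 -0.035 0 0 0 0 0;0 -0.01 0 0 0 0 0;0 0 0 0 0 0 0;0 0 0 0 0 0 0;0 0 0 0 0 0 0"

```text
t: 12.6
tool_pos: [0.5177, -0.2448, 0.3279]
tool_rot: [-0.0, -0.014, 1.0, 0.0]
contact_force: [0.2, 1.6, -0.5]
gripper_width: -0.0003
```

```bash
python3 - <<'E'
from h import *
im=eyes.get_image("side")[:,:,::-1].copy();o,R,p=st()
todo([0,-.19,.013])
t0=cv2.imread("pics/top0.png");h=cv2.cvtColor(t0,cv2.COLOR_BGR2HSV)
m=(cv2.inRange(h,(100,140,40),(125,255,255)));m[:220]=0;m[310:]=0;m[:,:415]=0;m[:,480:]=0
c=max(cv2.findContours(m,0,2)[0],key=cv2.contourArea)[:,0]
P=plane("top",c,.075)-[S0[0],S0[1],0];a=S0[2];Q=P[:,:2]@np.array([[np.cos(a),-np.sin(a)],[np.sin(a),np.cos(a)]])
print("bin stand min/max",Q.min(0),Q.max(0)); s=Q[abs(Q[:,0])<.045];print("bin ymax near x=0",s[:,1].max())
for d,c in((0,(0,0,255)),(-.022,(0,255,255))):
    q=proj("side",p+R[:,2]*d)[0];cv2.drawMarker(im,(int(q[0]),int(q[1])),c,0,8,1)
rail=proj("side",W(S0,[[-.034,.095,.305],[.03,.095,.305]]))
for q in rail: cv2.drawMarker(im,(int(q[0]),int(q[1])),(0,255,0),0,8,1)
cv2.imwrite("pics/s5.png",cv2.resize(im[80:400,180:440],None,fx=1.85,fy=1.85,interpolation=2))
E
```

```text
t 12.65 pos [ 0.5178 -0.2445  0.3279] stand [-0.0007 -0.1932  0.3279] F [-0.1  0.1 -0.9] w 0.0
t 12.65 pos [ 0.5178 -0.2445  0.3279] stand [-0.0007 -0.1932  0.3279] F [-0.1  0.1 -0.9] w 0.0
shift(tool) [-0.0007  0.0029  0.3149] turn [0.0008 0.     0.0018]
bin stand min/max [-0.15341789 -0.33883255] [ 0.00586277 -0.19348275]
bin ymax near x=0 -0.21323911200914725
```

View pics/s5.png

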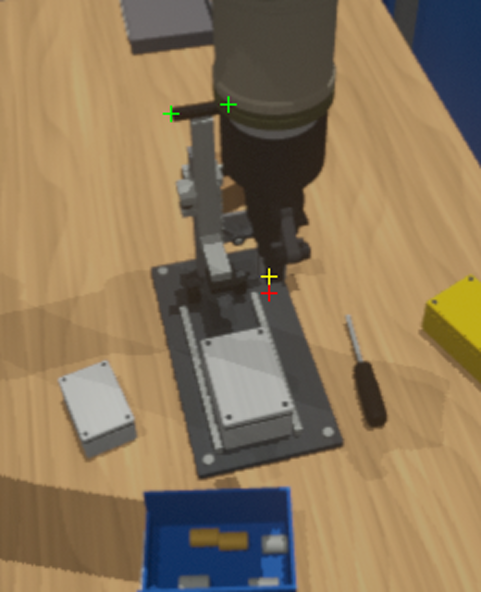

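The rail rests raised: the bar is at the green marks, so rail is about 0.067. The case is untouched. Descending behind the case, between it and the bin.

Call:
arm_command:
  targets: "0 0.009 0 0 0 0 0;0 0.009 0.03 0 0 0 0;0 0 0.04 0 0 0 0;0 0 0.04 0 0 0 0;0 0 0.04 0 0 0 0;0 0 0.04 0 0 0 0;0 0 0.04 0 0 0 0;0 0 0.03 0 0 0 0;0 0 0.01 0 0 0 0;0 0 0 0 0 0 0;0 0 0 0 0 0 0;0 0 0 0 0 0 0"

```text
t: 13.65
tool_pos: [0.5184, -0.2282, 0.0596]
tool_rot: [0.001, -0.014, 1.0, -0.0]
contact_force: [-0.1, 0.2, 0.3]
gripper_width: -0.0004
```

```bash
python3 - <<'E'
from h import *
o,R,p=st()
im=eyes.get_image("side")[:,:,::-1].copy();
for d,c in((0,(0,0,255)),(-.022,(0,255,255))):
    q=proj("side",p+R[:,2]*d)[0];cv2.drawMarker(im,(int(q[0]),int(q[1])),c,0,8,1)
cv2.imwrite("pics/s6.png",cv2.resize(im[200:370,220:400],None,fx=3,fy=3,interpolation=2))
E
```

```text
t 13.65 pos [ 0.5184 -0.2282  0.0596] stand [ 0.0004 -0.1769  0.0596] F [-0.1  0.2  0.3] w -0.0004
```

View pics/s6.png

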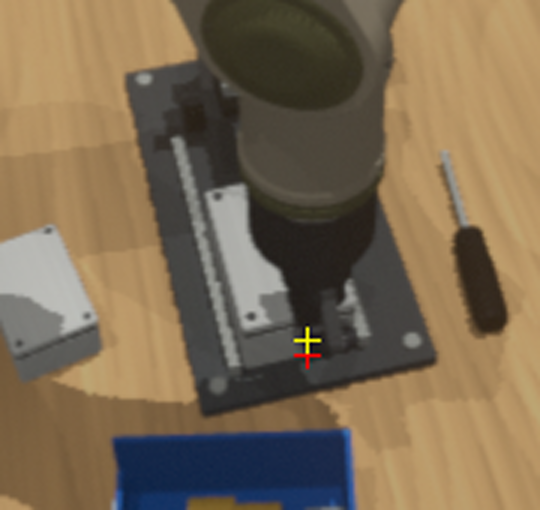

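Call:
arm_command:
  targets: "0 0 0.02 0 0 0 0;0 0 0.015 0 0 0 0;0 0 0.008 0 0 0 0;0 0 0 0 0 0 0;0 0.002 0 0 0 0 0;0 0.002 0 0 0 0 0;0 0.002 0 0 0 0 0;0 0.0015 0 0 0 0 0;0 0.001 0 0 0 0 0"

```text
t: 14.45
tool_pos: [0.5173, -0.2193, 0.0152]
tool_rot: [0.0, -0.014, 1.0, -0.0]
contact_force: [0.6, 0.4, 0.2]
gripper_width: 0.0001
```

Call:
arm_command:
  targets: "0 0.001 0 0 0 0 0;0 0.001 0 0 0 0 0;0 0.001 0 0 0 0 0;0 0.001 0 0 0 0 0;0 0.001 0 0 0 0 0;0 0.001 0 0 0 0 0;0 0.001 0 0 0 0 0;0 0.001 0 0 0 0 0;0 0.001 0 0 0 0 0;0 0.001 0 0 0 0 0"

```text
t: 15.28
tool_pos: [0.5167, -0.2103, 0.0147]
tool_rot: [0.0, -0.013, 1.0, -0.0]
contact_force: [-0.4, -3.4, -1.5]
gripper_width: 0.0002
```

In contact at about 3.4 N. Pushing.

Call:
arm_command:
  targets: "0 0.0015 0 0 0 0 0;0 0.002 0 0 0 0 0;0 0.002 0 0 0 0 0;0 0.002 0 0 0 0 0;0 0.002 0 0 0 0 0;0 0.002 0 0 0 0 0;0 0.002 0 0 0 0 0;0 0.002 0 0 0 0 0;0 0.002 0 0 0 0 0;0 0.002 0 0 0 0 0;0 0.002 0 0 0 0 0;0 0.002 0 0 0 0 0"

```text
t: 16.28
tool_pos: [0.516, -0.186, 0.0147]
tool_rot: [-0.0, -0.014, 1.0, 0.0]
contact_force: [-0.6, -3.1, -1.5]
gripper_width: 0.0001
```

Call:
arm_command:
  targets: "0 0.002 0 0 0 0 0;0 0.002 0 0 0 0 0;0 0.002 0 0 0 0 0;0 0.002 0 0 0 0 0;0 0.002 0 0 0 0 0;0 0.002 0 0 0 0 0;0 0.002 0 0 0 0 0;0 0.002 0 0 0 0 0;0 0.002 0 0 0 0 0;0 0.002 0 0 0 0 0;0 0.002 0 0 0 0 0;0 0.002 0 0 0 0 0"

```text
t: 17.28
tool_pos: [0.5153, -0.162, 0.0147]
tool_rot: [-0.0, -0.014, 1.0, -0.0]
contact_force: [-0.3, -3.2, -2.3]
gripper_width: 0.0002
```

```bash
python3 - <<'E'
from h import *
st()
E
```

```text
t 17.28 pos [ 0.5153 -0.162   0.0147] stand [-0.0009 -0.1106  0.0147] F [-0.3 -3.2 -2.3] w 0.0002
```

Call:
arm_command:
  targets: "0 0.002 0 0 0 0 0;0 0.002 0 0 0 0 0;0 0.002 0 0 0 0 0;0 0.002 0 0 0 0 0;0 0.002 0 0 0 0 0;0 0.002 0 0 0 0 0;0 0.002 0 0 0 0 0;0 0.002 0 0 0 0 0;0 0.002 0 0 0 0 0;0 0.002 0 0 0 0 0;0 0.002 0 0 0 0 0;0 0.002 0 0 0 0 0"

```text
t: 18.28
tool_pos: [0.5147, -0.138, 0.0147]
tool_rot: [-0.0, -0.014, 1.0, -0.0]
contact_force: [0.1, -3.4, -1.4]
gripper_width: 0.0002
```

Call:
arm_command:
  targets: "0 0.001 0 0 0 0 0;0 0.001 0 0 0 0 0;0 0.001 0 0 0 0 0;0 0.001 0 0 0 0 0;0 0 0 0 0 0 0"

```text
t: 18.7
tool_pos: [0.5146, -0.134, 0.0147]
tool_rot: [0.0, -0.014, 1.0, 0.0]
contact_force: [0.4, -2.1, -1.7]
gripper_width: 0.0001
```

Call:
arm_command:
  targets: "0 0.001 0 0 0 0 0;0 0.001 0 0 0 0 0;0 0 0 0 0 0 0"

```text
t: 18.95
tool_pos: [0.5146, -0.132, 0.0147]
tool_rot: [0.0, -0.014, 1.0, 0.0]
contact_force: [0.5, -1.9, -2.0]
gripper_width: -0.0001
```

Stand y is now about -0.0806. Continuing in small steps, at most 2 mm between readings.

Call:
arm_command:
  targets: "0 0.001 0 0 0 0 0;0 0.001 0 0 0 0 0;0 0 0 0 0 0 0"

```text
t: 19.2
tool_pos: [0.5145, -0.1299, 0.0147]
tool_rot: [-0.0, -0.014, 1.0, 0.0]
contact_force: [-0.6, -2.1, -1.7]
gripper_width: 0.0002
```

Call:
arm_command:
  targets: "0 0.001 0 0 0 0 0;0 0.0005 0 0 0 0 0;0 0 0 0 0 0 0"

```text
t: 19.45
tool_pos: [0.5145, -0.1285, 0.0147]
tool_rot: [0.0, -0.014, 1.0, 0.0]
contact_force: [0.1, -3.0, -1.4]
gripper_width: -0.0003
```

Call:
arm_command:
  targets: "0 0.001 0 0 0 0 0;0 0 0 0 0 0 0"

```text
t: 19.62
tool_pos: [0.5144, -0.1275, 0.0147]
tool_rot: [0.0, -0.014, 1.0, 0.0]
contact_force: [0.5, -2.2, -2.4]
gripper_width: 0.0
```

Call:
arm_command:
  targets: "0 0.001 0 0 0 0 0;0 0.0005 0 0 0 0 0;0 0 0 0 0 0 0"

```text
t: 19.87
tool_pos: [0.5144, -0.126, 0.0147]
tool_rot: [0.0, -0.014, 1.0, 0.0]
contact_force: [-0.7, -2.4, -1.6]
gripper_width: -0.0
```

Call:
arm_command:
  targets: "0 0.001 0 0 0 0 0;0 0 0 0 0 0 0"

```text
t: 20.03
tool_pos: [0.5144, -0.1251, 0.0147]
tool_rot: [0.0, -0.014, 1.0, 0.0]
contact_force: [-0.5, -2.9, -1.9]
gripper_width: 0.0002
```

Call:
arm_command:
  targets: "0 0.001 0 0 0 0 0;0 0 0 0 0 0 0"

```text
t: 20.2
tool_pos: [0.5147, -0.1245, 0.0148]
tool_rot: [0.0, -0.014, 1.0, -0.0]
contact_force: [-0.1, -4.8, -2.2]
gripper_width: -0.0002
```

Call:
arm_command:
  targets: "0 0.0007 0 0 0 0 0;0 0 0 0 0 0 0"

```text
t: 20.37
tool_pos: [0.5148, -0.1241, 0.0148]
tool_rot: [0.001, -0.013, 1.0, -0.0]
contact_force: [0.4, -4.9, -0.8]
gripper_width: 0.0
```

Call:
arm_command:
  targets: "0 0.0007 0 0 0 0 0;0 0 0 0 0 0 0"

```text
t: 20.53
tool_pos: [0.515, -0.1239, 0.0149]
tool_rot: [0.001, -0.013, 1.0, -0.001]
contact_force: [2.4, -6.9, -1.7]
gripper_width: -0.0
```

Call:
arm_command:
  targets: "0 0.001 0 0 0 0 0;0 0 0 0 0 0 0;0 0 0 0 0 0 0"

```text
t: 20.78
tool_pos: [0.5152, -0.1234, 0.015]
tool_rot: [0.001, -0.013, 1.0, -0.001]
contact_force: [1.0, -8.5, -0.1]
gripper_width: -0.0003
```

```bash
python3 - <<'E'
from h import *
o,R,p=st();print(R.round(4))
im=eyes.get_image("side")[:,:,::-1].copy();t=eyes.get_image("top")[:,:,::-1]
q=proj("side",W(S0,[[-.04,-.06,.067],[.04,-.06,.067],[-.04,.06,.067],[.04,.06,.067]]))
for u in q: cv2.drawMarker(im,(int(round(u[0])),int(round(u[1]))),(0,0,255),0,5,1)
out=np.zeros((520,800,3),np.uint8);out[:,:480]=cv2.resize(im[190:320,250:370],(480,520),interpolation=2)
out[:240,480:]=cv2.resize(t[180:300,270:430],(320,240));cv2.imwrite("pics/s7.png",out)
E
```

```text
t 20.78 pos [ 0.5152 -0.1234  0.015 ] stand [ 0.     -0.0721  0.015 ] F [ 1.  -8.5 -0.1] w -0.0003
[[-0.9997 -0.0258  0.0022]
 [-0.0258  0.9997 -0.002 ]
 [-0.0021 -0.002  -1.    ]]
```

View pics/s7.png

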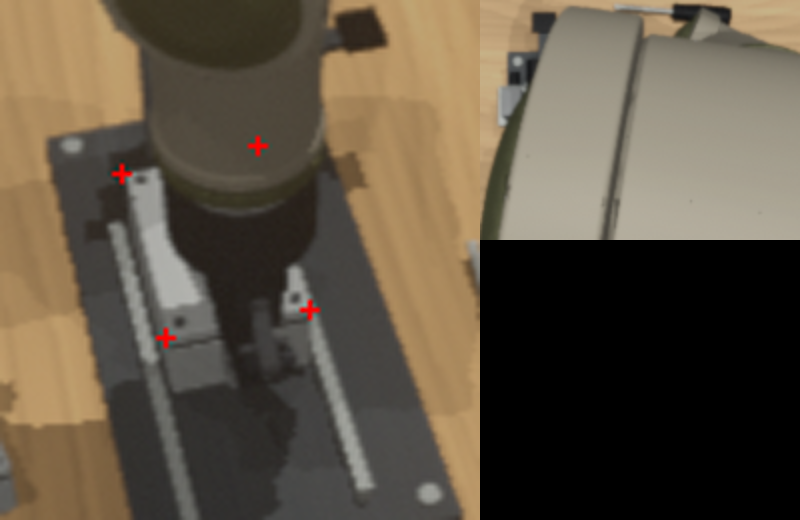

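The case's near lid corners, (168,338) and (308,308), sit on the predicted home marks, and the force is rising at the buffers. One more small nudge, then retreat.

Call:
arm_command:
  targets: "0 0.001 0 0 0 0 0;0 0 0 0 0 0 0;0 0 0 0 0 0 0;0 0 0 0 0 0 0"

```text
t: 21.22
tool_pos: [0.5152, -0.1231, 0.015]
tool_rot: [0.001, -0.013, 1.0, -0.001]
contact_force: [1.5, -11.2, -1.2]
gripper_width: -0.0001
```

Call:
arm_command:
  targets: "0 -0.003 0 0 0 0 0;0 -0.015 0 0 0 0 0;0 -0.003 -0.01 0 0 0 0;0 0 -0.04 0 0 0 0;0 0 -0.04 0 0 0 0;0 0 -0.04 0 0 0 0;0 0 -0.04 0 0 0 0;-0.012 0 -0.035 0 0 0 0;-0.025 0 -0.03 0 0 0 0;-0.037 0 0 0 0 0 0;-0.037 0 0 0 0 0 0;0 0.035 0 0 0 0 0"

```text
t: 22.22
tool_pos: [0.6304, -0.108, 0.2512]
tool_rot: [0.003, -0.011, 1.0, -0.002]
contact_force: [-0.1, 0.5, 0.1]
gripper_width: 0.0002
```

Call:
arm_command:
  targets: "0 0.037 0 0 0 0 0;0 0.037 0 0 0 0 0;0 0.037 0 0 0 0 0;0 0.037 0 0 0 0 0;0 0.005 0 0 0 0 0;0 0 0 0 0 0 0;0 0 0 0 0 0 0;0 0 0 0 0 0 0"

```text
t: 22.88
tool_pos: [0.6203, 0.0478, 0.2501]
tool_rot: [-0.0, -0.013, 1.0, -0.0]
contact_force: [0.8, -0.0, -0.1]
gripper_width: -0.0
```

```bash
python3 - <<'E'
from h import *
todo([.113,.095,.104])
im=eyes.get_image("side")[:,:,::-1].copy()
q=proj("side",W(S0,[[-.04,-.06,.067],[.04,-.06,.067],[-.04,.06,.067],[.04,.06,.067],[.111,.095,.116],[-.034,.095,.305]]))
for u in q: cv2.drawMarker(im,(int(round(u[0])),int(round(u[1]))),(0,0,255),0,5,1)
cv2.imwrite("pics/s8.png",cv2.resize(im[110:310,240:400],None,fx=3,fy=3,interpolation=2))
E
```

```text
t 22.88 pos [0.6203 0.0478 0.2501] stand [0.1098 0.0962 0.2501] F [ 0.8 -0.  -0.1] w -0.0
shift(tool) [-0.0032 -0.0011  0.1461] turn [-0.0005 -0.0001 -0.0017]
```

View pics/s8.png

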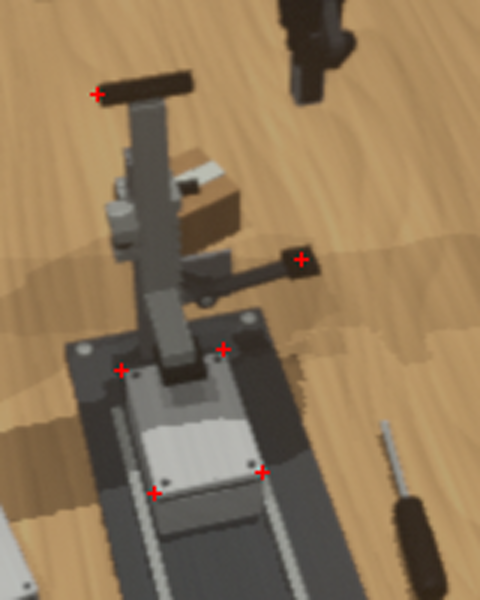

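The case is home on the marks with the foot above it at (180,370). The thumb plate is at its predicted place, (301,260). Descending to it.

Call:
arm_command:
  targets: "-0.002 -0.001 0.03 0 0 0 0;0 0 0.035 0 0 0 0;0 0 0.035 0 0 0 0;0 0 0.025 0 0 0 0;0 0 0.01 0 0 0 0;0 0 0 0 0 0 0;0 0 0 0 0 0 0;0 0 0.002 0 0 0 0;0 0 0.002 0 0 0 0;0 0 0.002 0 0 0 0;0 0 0 0 0 0 0"

```text
t: 23.85
tool_pos: [0.6229, 0.0484, 0.1093]
tool_rot: [0.001, -0.014, 1.0, 0.0]
contact_force: [-0.4, 0.3, 0.3]
gripper_width: -0.0001
```

Call:
arm_command:
  targets: "0 0 0.002 0 0 0 0;0 0 0.002 0 0 0 0;0 0 0.002 0 0 0 0;0 0 0.002 0 0 0 0;0 0 0 0 0 0 0"

```text
t: 24.27
tool_pos: [0.6224, 0.0483, 0.1002]
tool_rot: [-0.0, -0.014, 1.0, -0.0]
contact_force: [-0.3, -0.2, -0.2]
gripper_width: -0.0
```

Call:
arm_command:
  targets: "0 0 0.002 0 0 0 0;0 0 0.002 0 0 0 0;0 0 0.002 0 0 0 0;0 0 0.002 0 0 0 0;0 0 0.002 0 0 0 0"

```text
t: 24.68
tool_pos: [0.6232, 0.0482, 0.0908]
tool_rot: [0.001, -0.014, 1.0, 0.0]
contact_force: [0.9, 0.4, 4.0]
gripper_width: -0.0001
```

Call:
arm_command:
  targets: "0 0 0.002 0 0 0 0;0 0 0.002 0 0 0 0;0 0 0.002 0 0 0 0;0 0 0.002 0 0 0 0;0 0 0.002 0 0 0 0"

```text
t: 25.1
tool_pos: [0.6241, 0.0483, 0.0811]
tool_rot: [0.001, -0.014, 1.0, 0.0]
contact_force: [2.2, 0.6, 2.9]
gripper_width: 0.0003
```

Call:
arm_command:
  targets: "0 0 0.002 0 0 0 0;0 0 0.002 0 0 0 0;0 0 0.002 0 0 0 0;0 0 0.002 0 0 0 0;0 0 0.002 0 0 0 0;0 0 0 0 0 0 0"

```text
t: 25.6
tool_pos: [0.6228, 0.0482, 0.0703]
tool_rot: [0.0, -0.014, 1.0, -0.0]
contact_force: [4.9, -0.5, 2.4]
gripper_width: -0.0004
```

Call:
arm_command:
  targets: "0 0 0.0015 0 0 0 0;0 0 0.0015 0 0 0 0;0 0 0.0015 0 0 0 0;0 0 0 0 0 0 0"

```text
t: 25.93
tool_pos: [0.6223, 0.0482, 0.0658]
tool_rot: [-0.0, -0.014, 1.0, -0.0]
contact_force: [2.8, 0.2, 3.7]
gripper_width: 0.0001
```

Call:
arm_command:
  targets: "0 0 0.001 0 0 0 0;0 0 0.001 0 0 0 0;0 0 0 0 0 0 0;0 0 0 0 0 0 0;0 0 0 0 0 0 0;0 0 0 0 0 0 0;0 0 0 0 0 0 0;0 0 0 0 0 0 0;0 0 0 0 0 0 0;0 0 0 0 0 0 0;0 0 0 0 0 0 0;0 0 0 0 0 0 0"

```text
t: 26.93
tool_pos: [0.6226, 0.0482, 0.0642]
tool_rot: [-0.0, -0.014, 1.0, 0.0]
contact_force: [-1.7, 1.2, 3.1]
gripper_width: 0.0001
```

```bash
python3 - <<'E'
from h import *
st()
im=eyes.get_image("side")[:,:,::-1].copy()
q=proj("side",W(S0,[[-.04,-.06,.067],[.04,-.06,.067],[.111,.095,.116],[-.034,.095,.275],[.03,.095,.275]]))
for u in q: cv2.drawMarker(im,(int(round(u[0])),int(round(u[1]))),(0,0,255),0,5,1)
cv2.imwrite("pics/s9.png",cv2.resize(im[110:310,240:400],None,fx=3,fy=3,interpolation=2))
E
```

```text
t 26.93 pos [0.6226 0.0482 0.0642] stand [0.1121 0.0966 0.0642] F [-1.7  1.2  3.1] w 0.0001
```

View pics/s9.png

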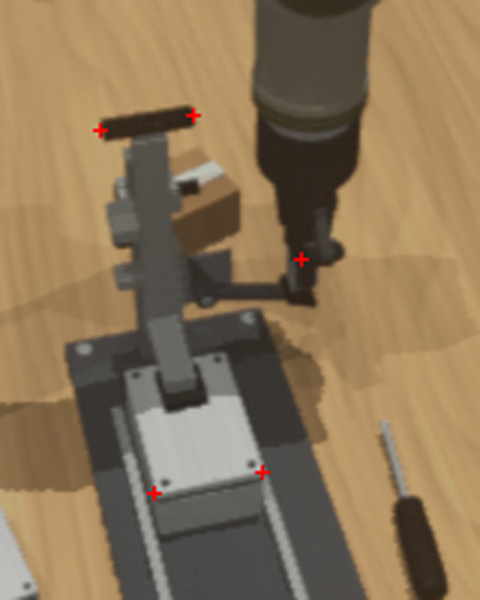

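The rail has sunk: the bar is on the 0.037 marks, (101,130) and (194,115), and the foot is on the lid at (182,390). I'll press slightly deeper to be sure of the pawl angle, then release and retreat.

Call:
arm_command:
  targets: "0 0 0.001 0 0 0 0;0 0 0.001 0 0 0 0;0 0 0 0 0 0 0;0 0 0 0 0 0 0;0 0 0 0 0 0 0"

```text
t: 27.4
tool_pos: [0.6227, 0.0482, 0.0626]
tool_rot: [0.0, -0.014, 1.0, 0.0]
contact_force: [-2.3, 0.1, 10.5]
gripper_width: 0.0004
```

Call:
arm_command:
  targets: "0 0 -0.003 0 0 0 0;0 0 -0.005 0 0 0 0;0 0 -0.008 0 0 0 0;0 0 -0.01 0 0 0 0;0 0 -0.02 0 0 0 0;0 0 -0.03 0 0 0 0;0 0 -0.035 0 0 0 0;0 0 -0.035 0 0 0 0;0 0 -0.03 0 0 0 0;0 0 0 0 0 0 0;0 0 0 0 0 0 0;0 0 0 0 0 0 0"

```text
t: 28.4
tool_pos: [0.6217, 0.0484, 0.2381]
tool_rot: [-0.001, -0.014, 1.0, 0.0]
contact_force: [-0.8, -0.4, 0.2]
gripper_width: -0.0001
```

```bash
python3 - <<'E'
from h import *
st()
im=eyes.get_image("side")[:,:,::-1].copy()
q=proj("side",W(S0,[[-.04,-.06,.067],[.04,-.06,.067],[.111,.095,.116],[-.034,.095,.275],[.03,.095,.275]]))
for u in q: cv2.drawMarker(im,(int(round(u[0])),int(round(u[1]))),(0,0,255),0,5,1)
cv2.imwrite("pics/s10.png",cv2.resize(im[110:310,240:400],None,fx=3,fy=3,interpolation=2))
E
```

```text
t 28.4 pos [0.6217 0.0484 0.2381] stand [0.1112 0.0968 0.2381] F [-0.8 -0.4  0.2] w -0.0001
```

View pics/s10.png

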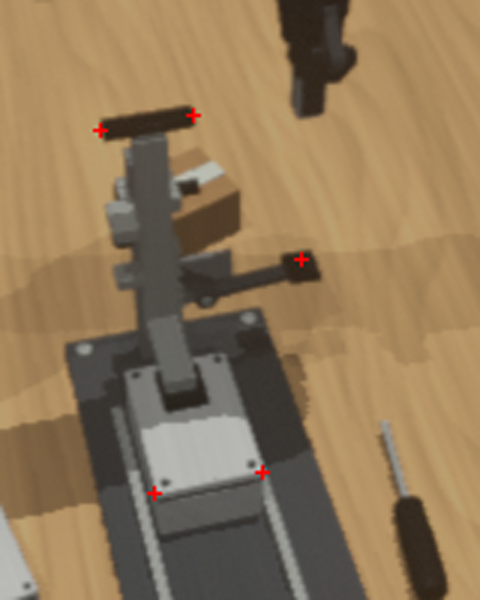

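The thumb plate has sprung back nearly to its mark at (301,265). The rail is at 0.037, the case is home, and the tool is clear. Handing in.

```bash
python3 -c "
from rig import order;print(order.close_job())"
```

```text
the job is handed in; nothing more can be done
None
```

The case is clamped in the hold-down and the job was handed in at about 28 s; no verdict was reported.

- **Rail up:** I pulled it until its lug met the collar, reading about 10 N above the lifting load, and it settled on the pawl at about 0.067.
- **Case home:** I pushed it against the buffers with about 11 N in total.
- **Foot down:** I pressed the thumb plate to its end stop, reading about 10 N. The rail sank until the foot rested on the lid, and then I released the pawl.

**Last checks:** The final side view shows the bar where rail = 0.037 puts it and the case's near corners on the home marks within about 1 px. The thumb plate is back within about 2 px of its start, and the tool is clear with about 0 N on it. The driver and carton look unmoved in that view. I did not re-measure the bin after the push, though the tool never came near it.

**What disagreed:**
- **First grasp missed:** The real fingertips stood about 22 mm above the reported TCP. The fingers shut on top of the bar with about 17 N, and I corrected for this afterwards.
- **Stand position:** The base plate is not centred on the stand's origin, by about 10 mm in x and y. I located the stand from its fixtures instead.
- **Pictures:** I viewed 12 in all, two over the budget of 10.

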